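# Scoop off the lazy Susan, back into its tin

### The arm

A 6-joint arm with a two-finger parallel gripper is mounted at the origin on the work surface. World frame = base frame: x ahead of the robot, y to its left, z up, the work surface at z = 0. Lengths are in m, angles in rad, forces in N, time in s.
With the tool pointing down it reaches from about 0.35 to 0.775 m from the base axis. Payload 5.5 kg.
Tool frame: the origin (TCP) lies at the very end of the fingers, on their centre line; the grasp point (between the pads) lies env.hold_point_z behind it (env.hold_point_z is the distance from the TCP to the grasp point, in m); z points along the fingers, y is the line along which they close (so a half turn about z gives the same grasp; the last joint's range is limited). The gripper opens to 85 mm and grips with 20 to 120 N. Pads are 22 mm wide; open, the fingers measure 114 mm over their backs; the gripper's body (76 mm by 85 mm) begins 54 mm behind the grasp point. The pads swing forward as they close: fully open they stand 13 mm farther back than shut.
Start: joints at [-1.388, 0.313, 0.046, 1.304, 0, 1.431], TCP at [0.182, -0.545, 0.231] pointing down, gripper open.
Joint ranges: [-2.76, 2.76], [-0.86, 1.69], [-1.03, 1.26], [-2.2, 2.34], [-1.47, 1.5], [-3.14, 3.14]. Speed limits (rad/s): [2.57, 2.57, 3.14, 3.14, 3.14, 3.14].

### API

Orientations are given as a unit quaternion [w, x, y, z].
In Python, from workcell import env gives the robot as it stands.
- The arm moves only by the tool carry_out, never from a script. Its argument "steps" is a list of rows, each a list of 3 entries, a list of its own where there are three numbers: the turn, a rotation vector about the tool's x, y, z in degrees, then the shift along the tool's x, y, z in cm, then the closure in counts, from 0 (fully open) to 255 (shut). A call has exactly 8 rows; each row is the pose to reach, as a shift and turn from the pose commanded when the call began, along the tool's axes at that moment; what a row does not reach only later rows make up. A row lasts 1/8 s, in which the tool goes at most 62.5 mm and 10.7 degrees, less where a joint would pass 70% of its speed; a pose out of reach is approached as far as the arm can. A call with a gripper value outside its range is refused whole. The fingers move at their own pace and stop on an object; "force" is the grip in N (left out, the last holds). Time passes only in rows, so rows that repeat a pose let the fingers close, or fill a call up. It gives the time, the measured TCP pose, the force, the opening and the grip force at its end, in the units of the state.
- env.get_state(): the state, without advancing time (a new reading comes with each control period).
- env.read_camera(name): name is "scene" or "side" or "wrist"; returns (picture, depth): 420x560x3 uint8, red, green, blue; 420x560 float32, m along the optical axis (not along the pixel's ray), 0 where there is no reading.
- env.get_calibration(name): a dict with "fx", "fy", "cx", "cy" (pixels), "origin" and "orientation" of the camera in the world. Camera axes: x right, y up, looking along -z (the intrinsics and any distortion apply to the point x, -y, -z); pixel columns grow to the right and rows downward; lengths in m; the calibration is good to about 2 mm. A picture is of the moment at which its call begins: read the wrist's pose just before it. get_calibration takes no time and is no camera call; for the wrist camera it gives the pose at the moment of the call.
- env.hand_in(): hands the job in; it is judged then, once.
The state is a dict: "clock": time; "joint_pos": joint angles; "qvel": joint speeds; "tau": joint torques, N m; "tcp_pos": TCP position; "orientation": TCP orientation; "wrist_force": force on the tool from outside, world axes, zero at the start; "ft_torque": the same for the moment, N m; "finger_gap": finger opening in m; "grip_force": force on a finger pad.
Only numpy, scipy, OpenCV 4.12 (cv2) and the standard library are available. Lean on these libraries where they do the work, as an engineer would, in place of code of your own. Each camera call takes 0.05 s, during which the arm holds its last target. There are 200 camera calls.

### The job

The steel scoop has been left lying on the lazy Susan: slide the tin's lid open, lift the scoop off, lay it flat (open side up) on the floor of the tin without dropping it, and slide the lid fully shut again. The lazy Susan spins at a touch, so do not drag the scoop across it or set it turning, and leave everything else standing where it is.

Things in the scene. Friction and masses are not known exactly. Their poses are not given: they have to be found in the camera images.
- scoop: Flat-bottomed steel scoop with beech handle, 170 long, lying flat, 160 g. Origin: mid-length, at the underside; +x out of the open mouth, z up. Pan x = 0 to 85, 60 wide, open on top, walls 3; back wall at x = 0, 37 high (sides 22 near the mouth). Handle: bar x = -85 to 0, 20 wide (y), 18 high, centre line 25 above the underside. Balances at x = +13.
- scoop_handle (a point): Point on the centre line of the scoop's handle, 32 behind the pan's back wall: scoop frame (-32, 0, 25).
- turntable: Lazy Susan: fixed round steel foot, radius 85. Origin on the spin axis at counter level, z up. On it spins a wooden disc of radius 160, rimless, whose top is 30 above the counter.
- plate (a joint): Turn of the wooden disc about the vertical spin axis, rad, counter-clockwise from above, 0 at the start; nearly frictionless, no stops.
- plate_mark (a point): Brass dot on the disc's top, 147 from the spin axis; turns with the disc.
- tin: Green rectangular tin fixed to the counter, 150 (x) by 240 (y) by 60 high, walls and floor 4 thick. Origin: centre of its underside; z up; the lid opens towards +x. The scoop fits in with its length along the tin's y.
- lid (a joint): Sliding lid of the tin: 0 = shut, 0.125 m = fully open (slid along the tin's +x). Fully open leaves the tin uncovered from its -x wall to x = +50 in the tin frame. It may start slightly ajar. Moves with about 2 N and stays where it is left.
- lid_bar (a point): Centre of the beech bar handle on the lid, which moves with the lid: bar 16 wide (tin x), 90 long (tin y), standing 22 above the lid (lid top 66.5, bar top 88.5 above the counter). Shut, it is at tin frame (-20, 0, 77.5).
- sugar_pot: Closed white ceramic sugar pot on the disc, radius 44, 68 high. Origin: centre of its underside.
- tumbler: Squat glass tumbler on the disc, radius 36, 70 high. Origin: centre of its underside.
- salt_dish: Small terracotta dish on the counter, radius 36, 36 high. Origin: centre of its underside.
Mind the look-alikes: they are no part of the job. There is more than one size of the scoop; the job needs the smaller.

How it is judged:
On the way, in this order (a step that is already met when the one before it is completed fails the run):
1. the scoop is lifted clear of the lazy Susan, its underside more than 20 mm above the disc (height (world z) of scoop above 0.05 m and contact force between the fingers and scoop above 0.5 N), for 0.1 s.
2. the scoop lies on the floor of the tin (horizontal distance between scoop and tin below 0.12 m and z of scoop in the frame of tin below 0.016 m), for 0.1 s.
At the end, for the whole second after the job is handed in: The scoop lies at rest on the floor of the tin, open side up (tilt under 0.15 rad, underside within 12 mm of the tin's underside), inside its walls; the lid is shut to within 6 mm; sugar pot, tumbler and salt dish stand upright (x of scoop in the frame of tin between -0.07 and 0.07 m and y of scoop in the frame of tin between -0.115 and 0.115 m and z of scoop in the frame of tin below 0.012 m and angle between scoop's own z axis and vertical below 0.15 rad and linear speed of scoop below 0.03 m/s and value of joint lid below 0.006 m and angle between each of sugar_pot, tumbler, salt_dish's own z axis and vertical below 0.2 rad); the robot touches nothing.
It fails at once if the lazy Susan is turned so far that its brass dot is more than 60 mm from where it began (distance of plate_mark from where it was at the start of the episode above 0.06 m).
It fails at once if the lazy Susan is set spinning (faster than 1.5 rad/s) (velocity of joint plate above 1.5 rad/s or velocity of joint plate below -1.5 rad/s).
It fails at once if the scoop is dragged over the disc: more than 60 mm from its start while still touching the disc (distance of scoop from where it was at the start of the episode above 0.06 m and contact force between scoop and turntable above 0.1 N).
It fails at once if the scoop is dropped: falls faster than 0.8 m/s out of the gripper (linear speed of scoop above 0.8 m/s and contact force between the fingers and scoop below 0.1 N).
It fails at once if sugar pot, tumbler or salt dish is moved by more than 45 mm or tipped beyond 0.4 rad (distance of any of sugar_pot, tumbler, salt_dish from where it was at the start of the episode above 0.045 m or angle between any of sugar_pot, tumbler, salt_dish's own z axis and vertical above 0.4 rad).
It also fails if it takes over 64 s, if anything falls off the work surface, if the arm or the gripper's body presses on something with over 40 N, if the wrist force passes 120 N, or if a joint passes its speed limit or range.

## Working session

There is one attempt and no reset: what is moved stays moved. The work goes in short steps, Python scripts to look and compute and a tool call to move; the robot and the scene stay as the last step left them, time stands still between calls to the robot, and variables do not carry over. Pictures are saved under pics/ and viewed, at most 12 in all, crops included, and the job is handed in when it is done.

Besides the shell and the picture viewer there is one more tool, called after "Request:" by a JSON object that holds its "name" and its "arguments", one argument or row to a line. carry_out: Moves the arm, as the interface text tells. Its arguments: {"type":"object","properties":{"steps":{"type":"array","items":{"type":"array"}},"force":{"type":"number"}},"required":["steps"]}

```bash
mkdir -p pics; cat > h.py <<'E'
import numpy as np, cv2
from workcell import env
from scipy.spatial.transform import Rotation as R
def rot(q): return R.from_quat([q[1],q[2],q[3],q[0]]).as_matrix()
def snap(n):
    c=env.get_calibration(n); im,d=env.read_camera(n); return im,d,c
def cloud(d,c):
    v,u=np.mgrid[:d.shape[0],:d.shape[1]]
    P=np.stack([(u-c['cx'])/c['fx']*d,-(v-c['cy'])/c['fy']*d,-d],-1)
    return P@rot(c['orientation']).T+np.array(c['origin'])
def save(n,im): cv2.imwrite('pics/'+n+'.png',im[...,::-1])
E
python3 - <<'E'
from h import *
print(env.hold_point_z, env.get_state())
ims=[]
for n in['scene','side']:
    im,d,c=snap(n); print(n,c); ims.append(im); np.savez(''+n+'0.npz',im=im,d=d,P=cloud(d,c))
    save(n+'0',im)
E
```

```text
0.0187 {'clock': 0.0, 'joint_pos': array([-1.38758915e+00,  3.14006647e-01,  4.49956514e-02,  1.30359901e+00,
       -1.62687358e-05,  1.43122934e+00]), 'qvel': array([-6.76543384e-04, -3.14349309e-04,  4.93286619e-05,  1.13658563e-03,
       -3.20152398e-05, -4.14173114e-04]), 'tau': array([-1.36188693e-03, -4.80625927e+01,  2.98534924e+01,  1.91886385e-02,
       -2.19648305e-04,  1.20868572e-05]), 'tcp_pos': array([ 0.18230087, -0.54480554,  0.23041213]), 'orientation': array([-9.06446069e-04,  9.87004940e-01,  1.60687355e-01, -2.79181796e-05]), 'wrist_force': array([ 0.26025884, -0.75082421,  0.06750612]), 'ft_torque': array([ 0.00147597,  0.02750755, -0.00716407]), 'grip_force': 0.0, 'finger_gap': 0.08589690815389839}
scene {'fx': 467.15019454603276, 'fy': 467.15019454603276, 'cx': 283.07013062765867, 'cy': 211.32737354045847, 'origin': array([1.30819862, 0.13110013, 0.69066558]), 'orientation': array([0.58977334, 0.29636026, 0.34375302, 0.66796097])}
side {'fx': 508.9758330569253, 'fy': 508.9758330569253, 'cx': 268.6056215208019, 'cy': 200.48295991082787, 'origin': array([0.00123506, 0.80929458, 0.60113191]), 'orientation': array([-0.22760542, -0.13275045,  0.48605778,  0.83325922])}
```

View pics/scene0.png

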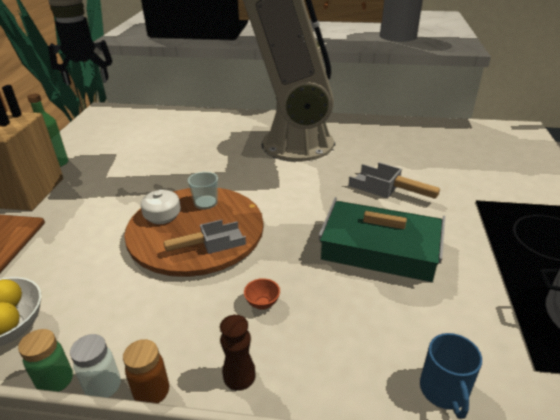

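View pics/side0.png

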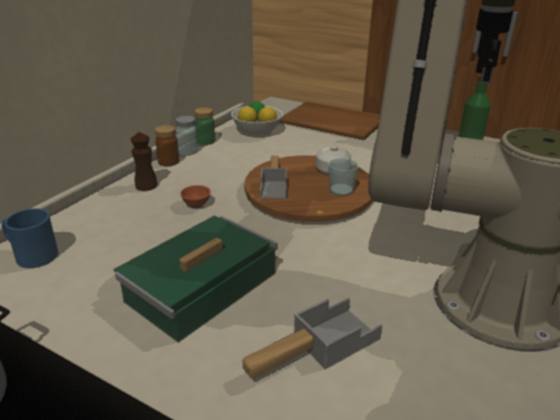

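The first picture shows the disc scoop at scene (205,238) and a look-alike on the counter at (390,182). The tin is at (382,238), its bar at (385,219), the pot at (160,207), the tumbler at (204,190) and the salt dish at (262,294). In the side view, the disc scoop is at (273,180), the counter scoop at (310,340) and the tin at (200,270).

What could be taken for the scoop: the one on the disc, scene (205,238), or the one on the counter, scene (390,182). By the description it is the one on the disc; I'll check its length and take a close crop.

```bash
python3 - <<'E'
from h import *
f=np.load('scene0.npz'); im,P=f['im'],f['P']
hsv=cv2.cvtColor(im,cv2.COLOR_RGB2HSV); Z=P[...,2]
v,u=np.mgrid[:420,:560]
def box(a,b,c,d): return (u>=a)&(u<b)&(v>=c)&(v<d)
def rect(name,m):
    q=P[m]; r=cv2.minAreaRect(q[:,:2].astype(np.float32)*1000)
    print(name,m.sum(),'med',np.median(q,0).round(4),'rect mm',[np.round(x,1) for x in r], 'z pct',np.percentile(q[:,2],[5,50,95]).round(4))
    return q
g=(hsv[...,0]>60)&(hsv[...,0]<95)&(hsv[...,1]>90)&box(310,460,190,285)
rect('lid top',g&(Z>.060)&(Z<.073))
rect('bar',box(355,415,205,235)&(Z>.082)&(Z<.095))
# disc scoop
b=box(155,255,215,262)
rect('scoop all',b&(Z>.040)&(Z<.12))
w=b&(Z>.053)&(hsv[...,1]>120)
h=rect('handle top',w&(Z>.055)&(Z<.070))
st=b&(Z>.036)&(hsv[...,1]<110)
s=rect('steel',st)
q=h[:,:2]; m=q.mean(0); _,_,V=np.linalg.svd(q-m); d=V[0]; d=d*np.sign((s[:,:2].mean(0)-m)@d)
print('handle axis',d.round(3),np.degrees(np.arctan2(d[1],d[0])),'ext',((q-m)@d).min(),((q-m)@d).max(),'mean',m)
a=(s[:,:2]-m)@d; print('steel ext',np.percentile(a,[0,2,98,100]).round(4), np.percentile((s[:,:2]-m)@[-d[1],d[0]],[1,99]).round(4))
rect('other scoop',box(345,445,155,205)&(Z>.012)&(Z<.12))
rect('pot',box(135,185,185,226)&(Z>.045)); rect('tumbler',box(185,222,165,210)&(Z>.045)); rect('salt',box(240,285,275,312)&(Z>.012))
disc=(hsv[...,1]>130)&box(115,275,180,280)&(Z>.022)&(Z<.036); rect('disc',disc)
x=cv2.resize(im[200:275,140:270],None,fx=6,fy=6,interpolation=cv2.INTER_CUBIC); save('crop',x)
E
```

```text
lid top 4381 med [0.5169 0.2384 0.0662] rect mm [array([497.2, 235.6]), array([238.3, 154.8]), np.float64(79.3)] z pct [0.0639 0.0662 0.068 ]
bar 259 med [0.4816 0.2412 0.0874] rect mm [array([477.9, 239.7]), array([89.3, 21.4]), np.float64(79.7)] z pct [0.0828 0.0874 0.0897]
scoop all 1219 med [ 0.5611 -0.147   0.0556] rect mm [array([ 517.7, -167.8]), array([149.8, 173.8]), np.float64(28.8)] z pct [0.0423 0.0556 0.0659]
handle top 324 med [ 0.5786 -0.1826  0.0626] rect mm [array([ 558.7, -161.2]), array([ 31.8, 138.7]), np.float64(38.2)] z pct [0.0564 0.0626 0.0651]
steel 915 med [ 0.5262 -0.1223  0.0501] rect mm [array([860. ,   4.9]), array([913.9, 178.6]), np.float64(26.8)] z pct [0.0375 0.0501 0.0662]
handle axis [-0.495  0.869] 119.66424945431791 ext -0.040908536278499455 0.09448382088504405 mean [ 0.57831521 -0.18254753]
steel ext [-0.0887 -0.0389  0.1248  0.1286] [-0.03    0.1165]
other scoop 1457 med [0.2598 0.2684 0.035 ] rect mm [array([260.1, 227.4]), array([215.9, 267.8]), np.float64(27.0)] z pct [0.0149 0.035  0.0498]
pot 1012 med [ 0.4797 -0.2656  0.0766] rect mm [array([859. , -60.4]), array([972.6,  87.2]), np.float64(28.2)] z pct [0.0486 0.0766 0.089 ]
tumbler 839 med [ 0.4104 -0.1846  0.0815] rect mm [array([839.5, -49.5]), array([1002.1,   69. ]), np.float64(17.1)] z pct [0.0504 0.0815 0.0996]
salt 701 med [ 0.6646 -0.      0.0275] rect mm [array([975.7,  64.1]), array([678.3,  69.8]), np.float64(11.8)] z pct [0.0139 0.0275 0.0366]
disc 6260 med [ 0.5191 -0.1835  0.0294] rect mm [array([ 504. , -184.9]), array([359.8, 313.1]), np.float64(12.4)] z pct [0.0269 0.0294 0.0315]
```

View pics/crop.png

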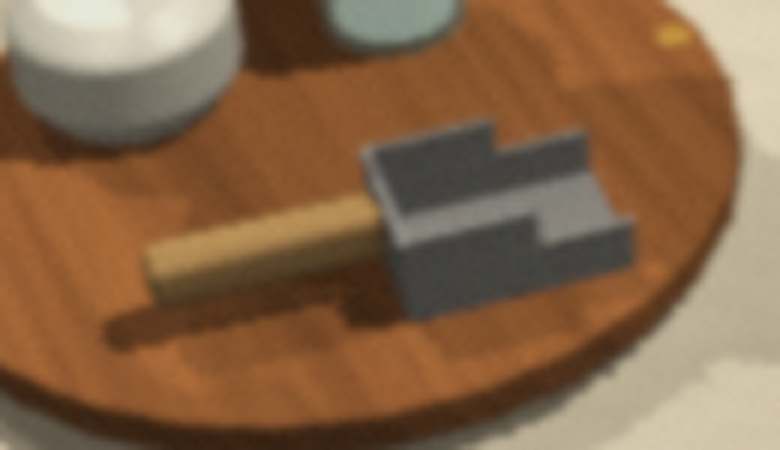

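The crop shows the disc scoop: handle from about (150,265) to (385,215), pan mouth at (630,240). It measures about 168 mm long; the counter scoop measures over 215 mm. So the disc scoop is the small one. I'll fly over it towards the tin.

```bash
cat >> h.py <<'E'
def go(x,y,z,yaw):
    s=env.get_state(); M=rot(s['orientation']); a=np.radians(yaw)
    T=np.array([[np.cos(a),np.sin(a),0],[np.sin(a),-np.cos(a),0],[0,0,-1]]).astype(float)
    rv=R.from_matrix(M.T@T).as_rotvec(degrees=True); sh=M.T@(np.array([x,y,z])-s['tcp_pos'])*100
    print('turn',rv.round(1),'shift',sh.round(2),'dist',np.linalg.norm(sh).round(1))
E
python3 - <<'E'
from h import *
go(.54,-.19,.27,79.5)
E
```

```text
turn [ -0.1  -0.1 -61. ] shift [ 45.18 -22.31  -3.9 ] dist 50.5
```

Request:
{"name": "carry_out", "arguments": {
  "steps": [
    [[0,0,-8],[5.5,-2.7,-2],0],
    [[0,0,-16],[11,-5.5,-4],0],
    [[0,0,-24],[17,-8.4,-4],0],
    [[0,0,-32],[22.6,-11.2,-4],0],
    [[0,0,-40],[28.2,-14,-4],0],
    [[0,0,-48],[34,-16.8,-4],0],
    [[0,0,-56],[39.6,-19.6,-4],0],
    [[0,0,-61],[45,-22.3,-4],0]
  ],
  "force": 60
}}

```text
clock: 1.1
tcp_pos: [0.5336, -0.1953, 0.271]
orientation: [-0.0, 0.768, 0.641, -0.0]
wrist_force: [0.0, -0.9, 0.4]
finger_gap: 0.0854
grip_force: 0.0
```

```bash
python3 - <<'E'
from h import *
s=env.get_state(); print(s['tcp_pos'],s['orientation'],s['joint_pos'].round(2))
im,d,c=snap('wrist'); print(c['origin']); np.savez('w1.npz',im=im,d=d,P=cloud(d,c)); save('w1',im)
go(.478,.24,.15,79.5)
E
```

```text
[ 0.53356735 -0.19530248  0.27097822] [-1.03868010e-04  7.67811178e-01  6.40676167e-01 -1.82125488e-04] [-0.49  0.29  0.11  1.39 -0.    1.26]
[ 0.54559522 -0.1266672   0.41456007]
turn [ 0.1 -0.2  0.7] shift [ 41.28 -13.26  12.2 ] dist 45.0
```

View pics/w1.png

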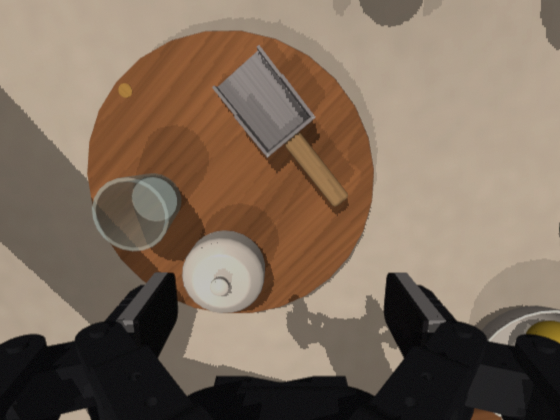

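The wrist view shows the scoop with its handle from (290,140) to (342,203), the pan at (265,100), the tumbler at (135,213), the pot at (222,270) and the brass dot at (125,90). Next I'll measure the handle and look at the tin.

```bash
python3 - <<'E'
from h import *
f=np.load('w1.npz'); im,P,d=f['im'],f['P'],f['d']; Z=P[...,2]
v,u=np.mgrid[:420,:560]
hsv=cv2.cvtColor(im,cv2.COLOR_RGB2HSV)
b=(u>200)&(u<360)&(v>35)&(v<220)
h=b&(Z>.052)&(Z<.075)&(hsv[...,1]>100)&(v>130)
q=P[h]; r=cv2.minAreaRect(q[:,:2].astype(np.float32)*1000); print('handle',h.sum(),r,np.median(q[:,2]))
bp=cv2.boxPoints(r); print(bp)
a=b&(Z>.040); r=cv2.minAreaRect(P[a][:,:2].astype(np.float32)*1000); print('all',r)
q2=q[:,:2]; m=q2.mean(0); _,_,V=np.linalg.svd(q2-m,full_matrices=False); dd=V[0]*np.sign(V[0]@[-.5,.87]); 
e=np.percentile((q2-m)@dd,[1,99]); print('axis deg',np.degrees(np.arctan2(dd[1],dd[0])),'mean',m,'ext',e)
t=(P[a][:,:2]-m)@dd; print('scoop ext',np.percentile(t,[.5,99.5]))
E
```

```text
handle 1600 ((572.9774169921875, -185.89144897460938), (20.023006439208984, 83.76303100585938), 28.98225212097168) 0.06463888388072819
[[ 543.92645 -154.10573]
 [ 584.5129  -227.3791 ]
 [ 602.0284  -217.67717]
 [ 561.44196 -144.4038 ]]
all ((552.1508178710938, -148.15774536132812), (60.047630310058594, 169.96044921875), 28.876609802246094)
axis deg 118.78591394555541 mean [ 0.57225732 -0.18432447] ext [-0.04112579  0.03930527]
scoop ext [-0.04132362  0.12485315]
```

Request:
{"name": "carry_out", "arguments": {
  "steps": [
    [[0,0,0],[5.5,-1.8,0],0],
    [[0,0,0],[11,-3.5,0],0],
    [[0,0,0],[16.5,-5.3,0],0],
    [[0,0,0],[22,-7,0],0],
    [[0,0,0],[27.5,-8.8,0],0],
    [[0,0,0],[29,-9.3,0],0],
    [[0,0,0],[29,-9.3,0],0],
    [[0,0,0],[29,-9.3,0],0]
  ]
}}

```text
clock: 2.15
tcp_pos: [0.4942, 0.1039, 0.271]
orientation: [0.0, 0.769, 0.639, -0.0]
wrist_force: [-0.3, -1.0, -0.3]
finger_gap: 0.0856
grip_force: 0.0
```

```bash
python3 - <<'E'
from h import *
s=env.get_state(); print(s['tcp_pos'],s['joint_pos'].round(2))
im,d,c=snap('wrist'); np.savez('w2.npz',im=im,d=d,P=cloud(d,c)); save('w2',im)
E
```

```text
[0.49420063 0.10387539 0.27104729] [ 0.05  0.17 -0.05  1.36 -0.    1.8 ]
```

View pics/w2.png

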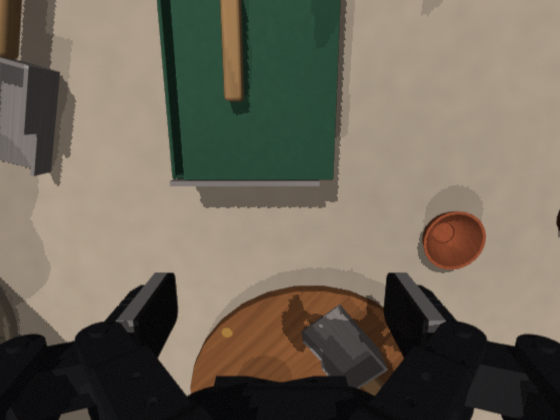

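This view shows the lid slightly ajar, with a dark gap along its left edge near u=170. The bar runs up from (233,98), the tin's front edge is at row 183, and the salt dish is at (455,240). Now the lid's geometry.

```bash
python3 - <<'E'
from h import *
f=np.load('w2.npz'); im,P=f['im'],f['P']; Z=P[...,2]
v,u=np.mgrid[:420,:560]
def fit(name,m):
    q=P[m][:,:2].astype(np.float32)*1000; r=cv2.minAreaRect(q); print(name,len(q),r,np.median(P[m][:,2]))
fit('bar',(u>210)&(u<255)&(v<110)&(Z>.08)&(Z<.095))
b=(u>150)&(u<350)&(v<195)
fit('lid+bar', b&(Z>.0625)&(Z<.095))
fit('tin all', b&(Z>.05)&(Z<.095))
# profile across tin at row 140
for row in(60,140): print([(int(k),P[row,k].round(3).tolist()) for k in range(156,190,3)]+[(int(k),P[row,k].round(3).tolist()) for k in range(326,346,3)])
go(.478,.24,.12,79.5)
E
```

```text
bar 1927 ((474.9173278808594, 232.07400512695312), (78.60332489013672, 16.461383819580078), 79.60746002197266) 0.08901589492666023
lid+bar 29476 ((481.1690979003906, 192.73196411132812), (165.39320373535156, 163.75497436523438), 79.41592407226562) 0.0674341432449703
tin all 30826 ((481.2732849121094, 194.81268310546875), (169.5220947265625, 164.31448364257812), 79.41592407226562) 0.06738619978356664
[(156, [0.384, 0.255, 0.0]), (159, [0.387, 0.254, -0.001]), (162, [0.407, 0.242, 0.06]), (165, [0.41, 0.241, 0.059]), (168, [0.411, 0.242, 0.054]), (171, [0.411, 0.243, 0.044]), (174, [0.411, 0.245, 0.033]), (177, [0.423, 0.238, 0.067]), (180, [0.425, 0.237, 0.066]), (183, [0.428, 0.237, 0.066]), (186, [0.431, 0.236, 0.068]), (189, [0.434, 0.236, 0.068]), (326, [0.557, 0.213, 0.066]), (329, [0.56, 0.212, 0.067]), (332, [0.562, 0.212, 0.068]), (335, [0.565, 0.211, 0.068]), (338, [0.579, 0.218, 0.001]), (341, [0.583, 0.217, 0.0]), (344, [0.586, 0.217, 0.001])]
[(156, [0.36, 0.172, -0.001]), (159, [0.363, 0.171, 0.0]), (162, [0.367, 0.171, 0.001]), (165, [0.37, 0.17, 0.001]), (168, [0.373, 0.169, -0.001]), (171, [0.396, 0.169, 0.061]), (174, [0.397, 0.169, 0.055]), (177, [0.397, 0.168, 0.045]), (180, [0.397, 0.167, 0.034]), (183, [0.409, 0.167, 0.067]), (186, [0.412, 0.167, 0.067]), (189, [0.415, 0.166, 0.067]), (326, [0.546, 0.142, 0.067]), (329, [0.549, 0.141, 0.066]), (332, [0.552, 0.141, 0.067]), (335, [0.564, 0.134, 0.001]), (338, [0.507, 0.173, 0.415]), (341, [0.571, 0.133, 0.001]), (344, [0.574, 0.132, 0.001])]
turn [-0.   0.  -0.1] shift [13.11 -4.11 15.1 ] dist 20.4
```

Request:
{"name": "carry_out", "arguments": {
  "steps": [
    [[0,0,0],[5,-1.7,3],0],
    [[0,0,0],[10,-3.4,6],0],
    [[0,0,0],[12.9,-4.2,10],0],
    [[0,0,0],[12.9,-4.2,14],0],
    [[0,0,0],[12.9,-4.2,17.5],0],
    [[0,0,0],[12.9,-4.2,19.5],0],
    [[0,0,0],[12.9,-4.2,19.5],255],
    [[0,0,0],[12.9,-4.2,19.5],255]
  ],
  "force": 40
}}

```text
clock: 3.2
tcp_pos: [0.4772, 0.2389, 0.077]
orientation: [0.0, 0.769, 0.639, 0.0]
wrist_force: [0.8, 0.1, -0.7]
finger_gap: 0.0515
grip_force: 0.0
```

Request:
{"name": "carry_out", "arguments": {
  "steps": [
    [[0,0,0],[0,0,0],255],
    [[0,0,0],[0,0,0],255],
    [[0,0,0],[0,1,0],255],
    [[0,0,0],[0,2,0],255],
    [[0,0,0],[0,3,0],255],
    [[0,0,0],[0,4,0],255],
    [[0,0,0],[0,4,0],255],
    [[0,0,0],[0,4,0],255]
  ]
}}

```text
clock: 4.2
tcp_pos: [0.5169, 0.2322, 0.0775]
orientation: [0.001, 0.769, 0.639, 0.001]
wrist_force: [1.3, -1.5, 5.4]
finger_gap: 0.0148
grip_force: 41.0
```

Request:
{"name": "carry_out", "arguments": {
  "steps": [
    [[0,0,0],[0,1.5,0],255],
    [[0,0,0],[0,3,0],255],
    [[0,0,0],[0,4.5,0],255],
    [[0,0,0],[0,5.8,0],255],
    [[0,0,0],[0,6.6,0],255],
    [[0,0,0],[0,7.2,0],255],
    [[0,0,0],[0,7.2,0],255],
    [[0,0,0],[0,7.2,0],255]
  ]
}}

```text
clock: 5.2
tcp_pos: [0.5857, 0.2194, 0.0775]
orientation: [-0.0, 0.769, 0.64, 0.0]
wrist_force: [-3.4, -0.6, 8.7]
finger_gap: 0.0146
grip_force: 41.3
```

Request:
{"name": "carry_out", "arguments": {
  "steps": [
    [[0,0,0],[0,0,0],0],
    [[0,0,0],[0,0,0],0],
    [[0,0,0],[0,0,0],0],
    [[0,0,0],[0,0,-4],0],
    [[0,0,0],[0,0,-8],0],
    [[0,0,0],[0,0,-13],0],
    [[0,0,0],[-4,0,-14],0],
    [[0,0,0],[-6,0,-14],0]
  ]
}}

```text
clock: 6.2
tcp_pos: [0.5758, 0.1591, 0.2173]
orientation: [0.001, 0.769, 0.639, 0.001]
wrist_force: [-0.0, 0.8, -0.4]
finger_gap: 0.0855
grip_force: 0.0
```

```bash
python3 - <<'E'
from h import *
im,d,c=snap('wrist'); P=cloud(d,c); np.savez('w3.npz',im=im,d=d,P=P); save('w3',im)
go(.5628,-.1675,.16,118.9); go(.5628,-.1675,.04,118.9)
E
```

```text
turn [ -0.    0.1 -39.5] shift [-32.12   4.82   5.66] dist 33.0
turn [ -0.    0.1 -39.5] shift [-32.1    4.82  17.66] dist 37.0
```

View pics/w3.png

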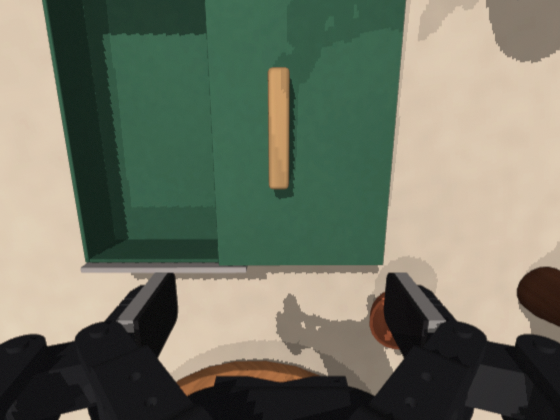

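The lid is open: its edge is at u≈215, and the tin's floor is visible at (160,120). Now I'll hover over the scoop's handle.

Request:
{"name": "carry_out", "arguments": {
  "steps": [
    [[0,0,-5],[-5,0.8,0],0],
    [[0,0,-10],[-10,1.5,0],0],
    [[0,0,-16],[-15.5,2.4,1],0],
    [[0,0,-22],[-21,3.2,2],0],
    [[0,0,-28],[-26,4,3],0],
    [[0,0,-34],[-30.5,4.6,4],0],
    [[0,0,-39.5],[-32.1,4.8,5.5],0],
    [[0,0,-39.5],[-32.1,4.8,5.7],0]
  ]
}}

```text
clock: 7.25
tcp_pos: [0.5624, -0.1648, 0.1566]
orientation: [-0.002, 0.509, 0.861, -0.0]
wrist_force: [0.1, -0.2, -0.4]
finger_gap: 0.0854
grip_force: 0.0
```

```bash
python3 - <<'E'
from h import *
im,d,c=snap('wrist'); P=cloud(d,c); Z=P[...,2]
s=env.get_state(); print(s['tcp_pos'])
v,u=np.mgrid[:420,:560]
m=(Z>.040)&(Z<.075)&(np.hypot(P[...,0]-.5522,P[...,1]+.1482)<.095)&(v<300)
hsv=cv2.cvtColor(im,cv2.COLOR_RGB2HSV)
h=m&(hsv[...,1]>100)&(Z>.052); hh=cv2.morphologyEx(h.astype(np.uint8),cv2.MORPH_OPEN,np.ones((5,5)))>0
for n,k in(('all',m),('handle',hh)): print(n,k.sum(),cv2.minAreaRect(P[k][:,:2].astype(np.float32)*1000))
save('w4',im)
go(.5628,-.1675,.04,118.9)
E
```

```text
[ 0.56282597 -0.16389011  0.15727492]
all 5769 ((551.3065795898438, -147.17263793945312), (60.28096008300781, 168.24246215820312), 28.88167953491211)
handle 2811 ((572.2891235351562, -185.2771759033203), (19.752262115478516, 81.11720275878906), 29.364408493041992)
turn [-0.1 -0.2 -0.1] shift [-0.35 -0.15 11.73] dist 11.7
```

View pics/w4.png

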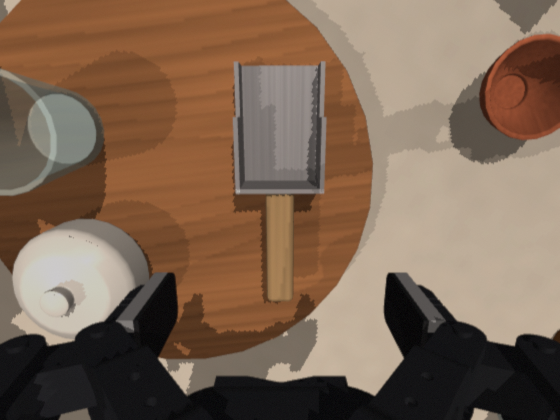

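The handle is centred under the fingers at u≈280, rows 195–300, and the pot and tumbler are clear to the left. I'll descend and grip.

Request:
{"name": "carry_out", "arguments": {
  "steps": [
    [[0,0,0],[-0.2,-0.2,4],0],
    [[0,0,0],[-0.2,-0.2,7],0],
    [[0,0,0],[-0.2,-0.2,9.5],0],
    [[0,0,0],[-0.2,-0.2,11],0],
    [[0,0,0],[-0.2,-0.2,11.7],0],
    [[0,0,0],[-0.2,-0.2,11.7],0],
    [[0,0,0],[-0.2,-0.2,11.7],100],
    [[0,0,0],[-0.2,-0.2,11.7],140]
  ],
  "force": 70
}}

```text
clock: 8.3
tcp_pos: [0.5639, -0.1673, 0.0432]
orientation: [0.001, 0.508, 0.862, 0.0]
wrist_force: [-0.7, -0.2, -0.3]
finger_gap: 0.0518
grip_force: 0.0
```

Request:
{"name": "carry_out", "arguments": {
  "steps": [
    [[0,0,0],[0,0,0],170],
    [[0,0,0],[0,0,0],190],
    [[0,0,0],[0,0,0],255],
    [[0,0,0],[0,0,0],255],
    [[0,0,0],[0,0,0],255],
    [[0,0,0],[0,0,0],255],
    [[0,0,0],[0,0,0],255],
    [[0,0,0],[0,0,0],255]
  ]
}}

```text
clock: 9.3
tcp_pos: [0.5634, -0.1672, 0.0426]
orientation: [0.0, 0.508, 0.862, -0.0]
wrist_force: [-2.2, -1.5, 5.9]
finger_gap: 0.0183
grip_force: 70.0
```

Request:
{"name": "carry_out", "arguments": {
  "steps": [
    [[0,0,0],[0,0,-0.5],255],
    [[0,0,0],[0,0,-1.5],255],
    [[0,0,0],[0,0,-3],255],
    [[0,0,0],[0,0,-5],255],
    [[0,0,0],[0,0,-8],255],
    [[0,0,0],[0,0,-11],255],
    [[0,0,0],[0,0,-12],255],
    [[0,0,0],[0,0,-12],255]
  ]
}}

```text
clock: 10.3
tcp_pos: [0.5637, -0.1671, 0.163]
orientation: [0.001, 0.508, 0.862, 0.0]
wrist_force: [0.5, 0.5, -1.8]
finger_gap: 0.0185
grip_force: 69.3
```

```bash
python3 - <<'E'
from h import *
im,d,c=snap('wrist'); P=cloud(d,c); save('w5',im); np.savez('w5.npz',P=P,im=im)
s=env.get_state(); M=rot(s['orientation']); t=s['tcp_pos']; print(t,s['finger_gap'])
# points in tool frame
L=(P-t)@M
for col in(240,280,318): print(col,[(r,L[r,col].round(3).tolist()) for r in range(20,200,12)])
# tin frame target
e=np.array([np.cos(np.radians(-10.5)),np.sin(np.radians(-10.5))]); f=np.array([-e[1],e[0]])
C=e*.430+f*.321; print('tin',C)
g=C+e*(-.012)+f*(-.020); print('grip target',g); go(*g,.165,79.5)
E
```

```text
[ 0.56303755 -0.16684645  0.16190698] 0.018822541762950597
240 [(20, [0.105, -0.016, 0.007]), (32, [0.101, -0.016, 0.007]), (44, [0.097, -0.016, 0.007]), (56, [0.093, -0.016, 0.009]), (68, [0.088, -0.016, 0.008]), (80, [0.083, -0.016, 0.008]), (92, [0.079, -0.017, 0.007]), (104, [0.074, -0.017, 0.009]), (116, [0.069, -0.017, 0.009]), (128, [0.064, -0.017, 0.009]), (140, [0.059, -0.017, 0.008]), (152, [0.054, -0.017, 0.008]), (164, [0.049, -0.018, 0.009]), (176, [0.044, -0.018, 0.007]), (188, [0.039, -0.018, 0.008])]
280 [(20, [0.105, -0.0, 0.008]), (32, [0.101, -0.0, 0.008]), (44, [0.097, -0.0, 0.009]), (56, [0.092, -0.0, 0.008]), (68, [0.088, -0.0, 0.006]), (80, [0.083, -0.0, 0.007]), (92, [0.079, -0.0, 0.007]), (104, [0.074, -0.0, 0.008]), (116, [0.069, -0.0, 0.008]), (128, [0.064, -0.0, 0.008]), (140, [0.059, -0.0, 0.008]), (152, [0.054, -0.0, 0.008]), (164, [0.049, -0.0, 0.007]), (176, [0.044, -0.0, 0.008]), (188, [0.038, -0.0, 0.008])]
318 [(20, [0.105, 0.015, 0.007]), (32, [0.101, 0.015, 0.007]), (44, [0.097, 0.015, 0.008]), (56, [0.092, 0.015, 0.008]), (68, [0.088, 0.015, 0.007]), (80, [0.083, 0.015, 0.008]), (92, [0.079, 0.016, 0.009]), (104, [0.074, 0.016, 0.007]), (116, [0.069, 0.016, 0.008]), (128, [0.064, 0.016, 0.007]), (140, [0.059, 0.016, 0.007]), (152, [0.054, 0.016, 0.007]), (164, [0.049, 0.016, 0.008]), (176, [0.044, 0.017, 0.007]), (188, [0.038, 0.017, 0.009])]
tin [0.48129721 0.23726355]
grip target [0.46585344 0.21978528]
turn [-0.  -0.  39.5] shift [38.53 10.24 -0.3 ] dist 39.9
```

View pics/w5.png

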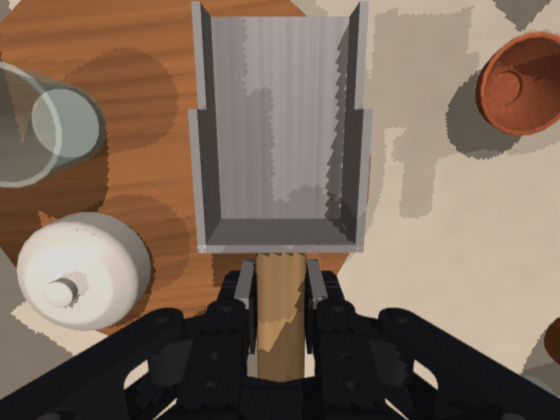

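The scoop is held level: the pan floor is an even 8 mm below the TCP, and the mouth is 105 mm ahead of it. I'll carry it over the tin.

Request:
{"name": "carry_out", "arguments": {
  "steps": [
    [[0,0,3],[3,0.8,-1],255],
    [[0,0,8],[8,2.1,-2],255],
    [[0,0,15],[14,3.7,-2],255],
    [[0,0,22],[20,5.3,-2],255],
    [[0,0,29],[26,6.9,-2],255],
    [[0,0,35],[32,8.5,-2],255],
    [[0,0,38.5],[36.5,9.7,-1],255],
    [[0,0,39.5],[38.5,10.2,0],255]
  ]
}}

```text
clock: 11.35
tcp_pos: [0.4638, 0.2214, 0.1605]
orientation: [-0.001, 0.768, 0.64, -0.001]
wrist_force: [0.1, -0.3, -2.1]
finger_gap: 0.0188
grip_force: 69.3
```

```bash
python3 - <<'E'
from h import *
im,d,c=snap('wrist'); P=cloud(d,c); save('w6',im); np.savez('w6.npz',P=P,im=im)
s=env.get_state(); print(s['tcp_pos'],s['finger_gap'])
go(.46585,.21979,.10,79.5); go(.46585,.21979,.018,79.5)
a=np.radians(-10.5); e=np.array([np.cos(a),np.sin(a)]); f=np.array([-e[1],e[0]])
X=P[...,:2]@e-.43; Y=P[...,:2]@f-.321
for r in(60,200,300): 
  print(r,[(k,round(float(X[r,k])*1000),round(float(Y[r,k])*1000),round(float(P[r,k,2])*1000)) for k in range(0,560,14)])
E
```

```text
[0.46264719 0.22233706 0.15907044] 0.018782686403117196
turn [-0.3  0.   0.2] shift [-0.19  0.39  5.91] dist 5.9
turn [-0.3  0.   0.2] shift [-0.18  0.43 14.11] dist 14.1
60 [(0, -209, 87, 42), (14, -206, 89, 32), (28, -217, 93, 2), (42, -206, 93, 1), (56, -195, 93, 1), (70, -183, 93, 1), (84, -172, 93, 1), (98, -161, 93, 0), (112, -150, 93, 1), (126, -139, 93, 0), (140, -128, 93, 0), (154, -116, 93, 1), (168, -105, 93, 0), (182, -94, 93, 1), (196, -45, 70, 170), (210, -42, 71, 157), (224, -38, 72, 151), (238, -32, 72, 152), (252, -26, 72, 151), (266, -21, 72, 151), (280, -15, 72, 152), (294, -9, 72, 151), (308, -4, 72, 152), (322, 2, 72, 152), (336, 7, 72, 152), (350, 12, 71, 158), (364, 15, 70, 170), (378, 62, 93, 6), (392, 55, 84, 68), (406, -15, 51, 304), (420, 71, 84, 69), (434, 81, 84, 66), (448, 90, 84, 67), (462, 98, 84, 68), (476, 107, 84, 67), (490, 115, 84, 68), (504, 124, 84, 68), (518, 133, 84, 67), (532, 141, 84, 68), (546, 152, 85, 66)]
200 [(0, -223, -10, 51), (14, -213, -10, 51), (28, -207, -11, 45), (42, -207, -15, 30), (56, -208, -20, 11), (70, -202, -22, 1), (84, 
[... 821 characters left out ...]
-121, 2), (98, -192, -122, 1), (112, -178, -122, 1), (126, -164, -121, 1), (140, -151, -122, 0), (154, -137, -121, 2), (168, -123, -121, 1), (182, -110, -121, 1), (196, -96, -121, 1), (210, -71, -90, 56), (224, -33, -6, 204), (238, -28, -7, 202), (252, -24, -9, 198), (266, -20, -18, 183), (280, -15, -18, 183), (294, -9, -18, 182), (308, -5, -9, 198), (322, -1, -7, 202), (336, 3, -5, 205), (350, 51, -117, 8), (364, 64, -116, 9), (378, 59, -83, 68), (392, 70, -83, 67), (406, 80, -83, 68), (420, 91, -83, 67), (434, 102, -83, 67), (448, 112, -83, 68), (462, 123, -83, 67), (476, 133, -83, 67), (490, -15, 51, 304), (504, 154, -83, 68), (518, 164, -82, 68), (532, 176, -83, 67), (546, 186, -83, 67)]
```

View pics/w6.png

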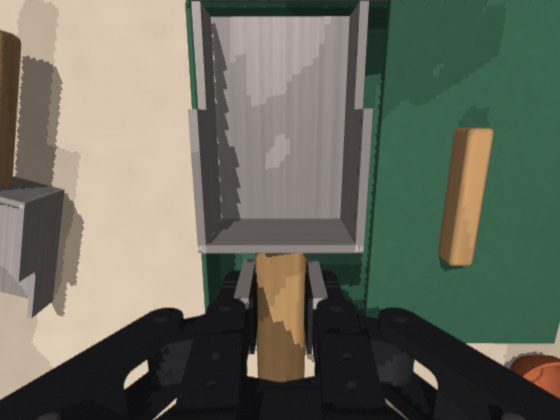

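The scoop is over the opening, 12–15 mm to the −x side of centre and parallel to the tin, with the lid edge to the right at u≈380. I'll lower it.

Request:
{"name": "carry_out", "arguments": {
  "steps": [
    [[0,0,0],[0,0.3,0.5],255],
    [[0,0,0],[0,0.3,2],255],
    [[0,0,0],[0,0.3,4],255],
    [[0,0,0],[0,0.3,6],255],
    [[0,0,0],[0,0.3,8],255],
    [[0,0,0],[0,0.3,10],255],
    [[0,0,0],[0,0.3,11],255],
    [[0,0,0],[0,0.3,11],255]
  ]
}}

```text
clock: 12.4
tcp_pos: [0.4682, 0.2177, 0.0513]
orientation: [-0.0, 0.769, 0.639, -0.001]
wrist_force: [-1.0, 0.3, -2.5]
finger_gap: 0.0187
grip_force: 69.2
```

```bash
python3 - <<'E'
from h import *
s=env.get_state(); print(s['tcp_pos'],s['wrist_force'])
im,d,c=snap('wrist'); P=cloud(d,c)
a=np.radians(-10.5); e=np.array([np.cos(a),np.sin(a)]); f=np.array([-e[1],e[0]])
X=P[...,:2]@e-.43; Y=P[...,:2]@f-.321
for r in(60,150,200): 
  print(r,[(k,round(float(X[r,k])*1000),round(float(Y[r,k])*1000),round(float(P[r,k,2])*1000)) for k in range(60,480,14)])
go(.46585,.21979,.018,79.5)
E
```

```text
[0.46823797 0.21773118 0.051267  ] [-1.0108456   0.31568771 -2.504635  ]
60 [(60, -122, 75, 1), (74, -116, 76, 0), (88, -108, 76, 1), (102, -73, 67, 60), (116, -70, 68, 55), (130, -71, 70, 41), (144, -70, 72, 26), (158, -70, 75, 6), (172, -64, 75, 3), (186, -57, 75, 6), (200, -38, 67, 61), (214, -36, 70, 43), (228, -31, 70, 41), (242, -25, 70, 43), (256, -19, 69, 44), (270, -14, 70, 42), (284, -8, 70, 41), (298, -2, 70, 41), (312, 3, 70, 41), (326, 9, 69, 44), (340, 14, 70, 43), (354, 17, 67, 58), (368, 35, 75, 4), (382, 42, 75, 4), (396, 48, 75, 5), (410, 55, 75, 5), (424, 62, 75, 5), (438, 69, 75, 5), (452, 71, 73, 16), (466, 53, 66, 68)]
150 [(60, -131, 30, 0), (74, -123, 30, 1), (88, -115, 30, 0), (102, -107, 30, 1), (116, -72, 36, 60), (130, -70, 35, 51), (144, -70, 33, 37), (158, -70, 32, 19), (172, -68, 30, 5), (186, -60, 30, 5), (200, -37, 37, 75), (214, -37, 35, 50), (228, -32, 34, 42), (242, -26, 34, 42), (256, -20, 34, 43), (270, -14, 34, 41), (284, -8, 34, 43), (298, -2, 34, 43), (312, 4, 34, 43), (326, 10, 34, 43), (340, 16, 34, 43), (354, 17, 36, 65), (368, 20, 37, 76), (382, 45, 30, 4), (396, 53, 30, 4), (410, 60, 30, 5), (424, 68, 30, 3), (438, 72, 31, 12), (452, 52, 36, 67), (466, 57, 36, 67)]
200 [(60, -136, 2, 0), (74, -127, 2, 1), (88, -119, 2, 1), (102, -111, 2, 1), (116, -104, 2, 0), (130, -71, 15, 57), (144, -70, 12, 43), (158, -71, 8, 25), (172, -70, 3, 5), (186, -62, 3, 5), (200, -37, 20, 77), (214, -36, 15, 57), (228, -33, 12, 43), (242, -27, 12, 42), (256, -20, 12, 43), (270, -14, 12, 42), (284, -8, 12, 43), (298, -2, 12, 43), (312, 5, 12, 43), (326, 11, 12, 42), (340, 17, 12, 43), (354, 17, 19, 71), (368, 39, 3, 6), (382, 47, 3, 5), (396, 55, 3, 5), (410, 62, 3, 6), (424, 70, 3, 6), (438, 51, 17, 65), (452, 55, 18, 67), (466, 60, 18, 67)]
turn [-0.   0.  -0.1] shift [ 0.11 -0.32  3.41] dist 3.4
```

Request:
{"name": "carry_out", "arguments": {
  "steps": [
    [[0,0,0],[0,0,1],255],
    [[0,0,0],[0,0,2],255],
    [[0,0,0],[0,0,2.8],255],
    [[0,0,0],[0,0,3.2],255],
    [[0,0,0],[0,0,3.4],255],
    [[0,0,0],[0,0,3.5],255],
    [[0,0,0],[0,0,3.6],255],
    [[0,0,0],[0,0,3.6],255]
  ]
}}

```text
clock: 13.45
tcp_pos: [0.469, 0.2187, 0.0167]
orientation: [0.0, 0.769, 0.639, 0.0]
wrist_force: [-0.8, -0.9, 2.6]
finger_gap: 0.0189
grip_force: 69.8
```

Contact: the wrist force rose by 5 N, so the scoop is resting on the floor. I'll release it gently and rise.

Request:
{"name": "carry_out", "arguments": {
  "steps": [
    [[0,0,0],[0,0,0],180],
    [[0,0,0],[0,0,0],160],
    [[0,0,0],[0,0,0],130],
    [[0,0,0],[0,0,0],110],
    [[0,0,0],[0,0,0],110],
    [[0,0,0],[0,0,0],110],
    [[0,0,0],[0,0,-1],110],
    [[0,0,0],[0,0,-3],110]
  ]
}}

```text
clock: 14.45
tcp_pos: [0.4681, 0.2185, 0.0464]
orientation: [-0.0, 0.769, 0.639, -0.001]
wrist_force: [0.5, -0.2, 0.1]
finger_gap: 0.0483
grip_force: 0.0
```

Request:
{"name": "carry_out", "arguments": {
  "steps": [
    [[0,0,0],[0,0,-3],110],
    [[0,0,0],[0,0,-6],110],
    [[0,0,0],[0,0,-10],110],
    [[0,0,0],[0,0,-14],110],
    [[0,0,0],[0,0,-18],50],
    [[0,0,0],[0,2,-20],0],
    [[0,0,0],[0,4,-20],0],
    [[0,0,0],[0,4,-20],0]
  ]
}}

```text
clock: 15.45
tcp_pos: [0.5091, 0.2111, 0.2469]
orientation: [0.0, 0.769, 0.639, 0.001]
wrist_force: [-0.1, 0.6, -0.5]
finger_gap: 0.0854
grip_force: 0.0
```

```bash
python3 - <<'E'
from h import *
s=env.get_state(); print(s['tcp_pos'],s['finger_gap'])
im,d,c=snap('wrist'); P=cloud(d,c); save('w7',im)
a=np.radians(-10.5); e=np.array([np.cos(a),np.sin(a)]); f=np.array([-e[1],e[0]])
X=P[...,:2]@e-.43; Y=P[...,:2]@f-.321; Z=P[...,2]
m=(abs(X)<.066)&(X<.045)&(abs(Y)<.113)&(Z>.012)&(Z<.05)
for n,k in(('scoop',m),('bar',(X>.08)&(X<.13)&(abs(Y)<.06)&(Z>.082)&(Z<.096))):
    print(n,k.sum(),cv2.minAreaRect(np.c_[X[k],Y[k]].astype(np.float32)*1000),'z',np.percentile(Z[k],[5,95]))
b=e*.535+f*.321; print('bar target',b); go(*b,.0775,79.5)
E
```

```text
[0.50909006 0.21113809 0.24693643] 0.0853839550965699
scoop 2880 ((-8.916259765625, 1.6375885009765625), (60.28812789916992, 169.68458557128906), 0.1646881103515625) z [0.01761287 0.04222106]
bar 1952 ((105.64563751220703, -0.2273101806640625), (16.6177978515625, 88.3659896850586), 0.1471751183271408) z [0.08580576 0.09048967]
bar target [0.58453898 0.21812882]
turn [-0.  0. -0.] shift [ 2.08  7.4  16.9 ] dist 18.6
```

View pics/w7.png

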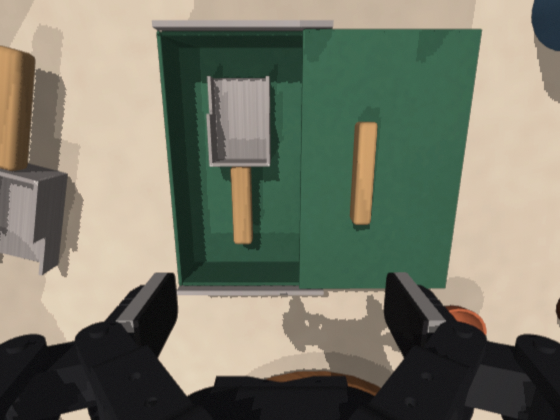

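The scoop lies flat in the tin, with its pan at (240,120) and handle at (242,205), and is well inside the walls. The lid's bar is at (364,172). Next I'll grip the bar and push the lid shut.

Request:
{"name": "carry_out", "arguments": {
  "steps": [
    [[0,0,0],[1,4,3],0],
    [[0,0,0],[2,7.4,7],0],
    [[0,0,0],[2,7.4,11],0],
    [[0,0,0],[2,7.4,15],0],
    [[0,0,0],[2,7.4,16.8],0],
    [[0,0,0],[2,7.4,16.8],0],
    [[0,0,0],[2,7.4,16.8],255],
    [[0,0,0],[2,7.4,16.8],255]
  ],
  "force": 40
}}

```text
clock: 16.5
tcp_pos: [0.5853, 0.2179, 0.0799]
orientation: [0.001, 0.769, 0.639, 0.001]
wrist_force: [0.2, 0.5, 0.1]
finger_gap: 0.0515
grip_force: 0.0
```

Request:
{"name": "carry_out", "arguments": {
  "steps": [
    [[0,0,0],[0,0,0],255],
    [[0,0,0],[0,0,0],255],
    [[0,0,0],[0,-1,0],255],
    [[0,0,0],[0,-2.5,0],255],
    [[0,0,0],[0,-4,0],255],
    [[0,0,0],[0,-5.5,0],255],
    [[0,0,0],[0,-7,0],255],
    [[0,0,0],[0,-8,0],255]
  ]
}}

```text
clock: 17.5
tcp_pos: [0.5048, 0.2325, 0.0791]
orientation: [0.0, 0.769, 0.64, 0.001]
wrist_force: [0.8, -1.4, 6.3]
finger_gap: 0.0146
grip_force: 41.3
```

Request:
{"name": "carry_out", "arguments": {
  "steps": [
    [[0,0,0],[0,-1,0],255],
    [[0,0,0],[0,-2,0],255],
    [[0,0,0],[0,-3,0],255],
    [[0,0,0],[0,-3.8,0],255],
    [[0,0,0],[0,-4.2,0],255],
    [[0,0,0],[0,-4.5,0],255],
    [[0,0,0],[0,-4.6,0],255],
    [[0,0,0],[0,-4.6,0],255]
  ]
}}

```text
clock: 18.5
tcp_pos: [0.4623, 0.2405, 0.0791]
orientation: [0.002, 0.769, 0.639, 0.002]
wrist_force: [6.2, -1.4, 1.5]
finger_gap: 0.0149
grip_force: 40.9
```

Request:
{"name": "carry_out", "arguments": {
  "steps": [
    [[0,0,0],[0,0,0],0],
    [[0,0,0],[0,0,0],0],
    [[0,0,0],[0,0,0],0],
    [[0,0,0],[0,0,0],0],
    [[0,0,0],[0,0,-4],0],
    [[0,0,0],[0,0,-9],0],
    [[0,0,0],[0,0,-15],0],
    [[0,0,0],[0,0,-16],0]
  ]
}}

```text
clock: 19.5
tcp_pos: [0.4627, 0.2414, 0.2428]
orientation: [0.001, 0.769, 0.639, 0.004]
wrist_force: [0.4, -0.3, -1.1]
finger_gap: 0.0855
grip_force: 0.0
```

```bash
python3 - <<'E'
from h import *
a=np.radians(-10.5); e=np.array([np.cos(a),np.sin(a)]); f=np.array([-e[1],e[0]])
im,d,c=snap('wrist'); P=cloud(d,c); save('w8',im)
X=P[...,:2]@e-.43; Y=P[...,:2]@f-.321; Z=P[...,2]
k=(abs(X+.02)<.04)&(abs(Y)<.06)&(Z>.082)&(Z<.096)
print(cv2.minAreaRect(np.c_[X[k],Y[k]].astype(np.float32)*1000))
for y in(.02,.06):
    k=(abs(Y-y)<.004)&(Z>.063)&(Z<.072)&(abs(X)<.12); print('lid x',X[k].min(),X[k].max())
    k=(abs(Y-y)<.004)&(Z>.045)&(Z<.0625)&(abs(X)<.12); print('rim x',np.percentile(X[k],[0,100]) if k.any() else None)
E
```

```text
((-19.344743728637695, 0.23265838623046875), (15.904269218444824, 88.80379486083984), 0.3834714889526367)
lid x -0.07435445530412238 0.0759806969806553
rim x None
lid x -0.07422027233765027 0.07546155261449844
rim x None
```

View pics/w8.png

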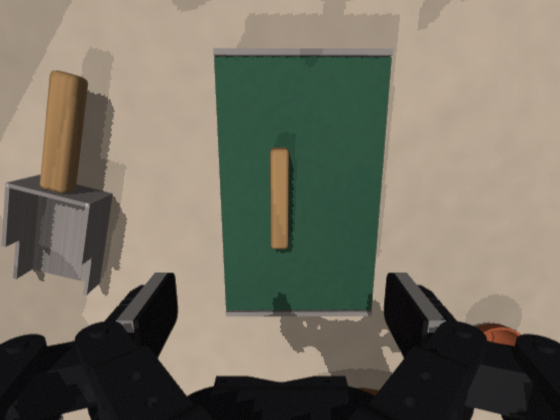

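The lid is shut: its bar is at tin x = −19.3 mm against −20 nominal, no gap shows, and the arm is clear of everything. Handing in.

```bash
python3 -c "
from workcell import env
print(env.hand_in())"
```

```text
the job is handed in; nothing more can be done
None
```

The job is handed in with no verdict returned: the small scoop lies flat in the tin, open side up, and the lid is shut to about 1 mm by the wrist camera, at about 20 s on the clock.

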